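# Weigh down glued model parts while they set

### The arm

A 7-joint arm with a two-finger parallel gripper is mounted at the origin on the work surface. World frame = base frame: x ahead of the robot, y to its left, z up, the work surface at z = 0. Lengths are in m, angles in rad, forces in N, time in s.
With the tool pointing down it reaches from about 0.4 to 0.75 m from the base axis. Payload 19.5 kg.
Tool frame: the origin (TCP) lies on the mounting face of the last link; the fingertips stand 173 mm ahead of it and the grasp point (between the pads) lies 155 mm ahead of it; z points along the fingers, y is the line along which they close (so a half turn about z gives the same grasp; the last joint's range is limited). The gripper opens to 85 mm and grips with 20 to 120 N. Pads are 22 mm wide; open, the fingers measure 114 mm over their backs; the gripper's body (76 mm by 85 mm) begins 54 mm behind the grasp point. The pads swing forward as they close: fully open they stand 13 mm farther back than shut.
Start: joints at [-1.371, 0.707, -0.028, 1.485, 0.022, 0.951, -0.075], TCP at [0.138, 0.558, 0.405] pointing down, gripper open.
Joint ranges: [-2.71, 2.71], [-0.32, 2.16], [-1.57, 1.52], [0, 2.45], [-1.46, 4.6], [0, 2.02], [-2.83, 2.83]. Speed limits (rad/s): [1.89, 1.89, 2.57, 2.57, 3.01, 3.01, 3.01].

### API

Orientations are given as a unit quaternion [x, y, z, w].
In Python, from workcell import * gives the robot as it stands.
- The arm moves only by the shell command python3 -m jog 'ROWS' [FORCE]. ROWS is JSON, a list of rows, each a list of 3 entries, a list of its own where there are three numbers: the shift along the tool's x, y, z in cm, then the turn, a rotation vector about the tool's x, y, z in rad, then the closure in counts, from 0 (fully open) to 255 (shut). A call has 1 to 20 rows; each row is the pose to reach, as a shift and turn from the pose commanded when the call began, along the tool's axes at that moment; what a row does not reach only later rows make up. A row lasts 1/10 s, in which the tool goes at most 50 mm and 8.59 degrees, less where a joint would pass 70% of its speed; a pose out of reach is approached as far as the arm can. A call with a gripper value outside its range is refused whole. The fingers move at their own pace and stop on an object; FORCE is the grip in N (left out, the last holds). Time passes only in rows, so rows that repeat a pose let the fingers close. It gives the time, the measured TCP pose, the force, the opening and the grip force at its end, in the units of the state.
- state(): the state, without advancing time (a new reading comes with each control period).
- camera(name): name is "side" or "top"; returns a dict with "pixels" (400x640x3 uint8, red, green, blue), "fov_y" (degrees; the focal length in pixels is half the picture's height over the tangent of half this angle, whatever the lens; pixels are square), "cx", "cy" (the principal point, pixels), "D" ([k1, k2, p1, p2, k3] as OpenCV has them; the pictures are not rectified), "rvec" (rotation vector, rad) and "tvec" (3), from world to camera coordinates, as OpenCV has them. Camera axes: x right, y down, z forward; pixel columns grow to the right and rows downward; lengths in m; the calibration is good to about 2 mm. A picture is of the moment at which its call begins. There is no depth.
- close_job(): hands the job in; it is judged then, once.
The state is a dict: "clock": time; "qpos": joint angles; "joint_velocities": joint speeds; "joint_torque": joint torques, N m; "ee_pos": TCP position; "ee_rot": TCP orientation; "contact_force": force on the tool from outside, world axes, zero at the start; "torque": the same for the moment, N m; "opening": finger opening in m; "grasp_force": force on a finger pad.
Only numpy, scipy, OpenCV 4.12 (cv2) and the standard library are available. Lean on these libraries where they do the work, as an engineer would, in place of code of your own. Each camera call takes 0.05 s, during which the arm holds its last target. There are 200 camera calls.

### The job

The blue model aircraft parts on the bamboo tray have just been glued; weigh them down while they set: stand a large knobbed steel weight on each of the wing's two cork pads, the medium weight on the tailplane's cork pad and the small weight on the fin's cork pad, each upright in the middle of its pad. Set the weights down gently, without dropping them, and do not shift the glued parts, the glue bottle or the dish.

Things in the scene. Friction and masses are not known exactly. Their poses are not given: they have to be found in the camera images.
- weight_large_a: One of the two large weights, which are alike and interchangeable: knobbed steel weight: a plain upright steel cylinder 50 mm in diameter and 28 mm high, with a round knob 18 mm in diameter on a short neck on top (40 mm high in all), about 440 g; grip the cylinder. Origin: centre of its underside, z up. It starts upright on the tray's board.
- weight_large_b: The other large weight: knobbed steel weight: a plain upright steel cylinder 50 mm in diameter and 28 mm high, with a round knob 18 mm in diameter on a short neck on top (40 mm high in all), about 440 g; grip the cylinder. Origin: centre of its underside, z up. It starts upright on the tray's board.
- weight_medium: The medium weight: knobbed steel weight: a plain upright steel cylinder 38 mm in diameter and 26 mm high, with a round knob 18 mm in diameter on a short neck on top (38 mm high in all), about 240 g; grip the cylinder. Origin: centre of its underside, z up. It starts upright on the tray's board.
- weight_small: The small weight: knobbed steel weight: a plain upright steel cylinder 28 mm in diameter and 24 mm high, with a round knob 18 mm in diameter on a short neck on top (36 mm high in all), about 120 g; grip the cylinder. Origin: centre of its underside, z up. It starts upright on the tray's board.
- wing_pad_root: Flat cork pad 56 x 60 mm, 8 mm thick, stuck on the broad root half of the blue plastic wing (250 mm span lying left to right across the far half of the tray, chord 90 mm at the root to 64 mm at the tip, 13 mm thick, loose, flat on the tray's board). Origin: centre of the pad's underside; the pad's flat top lies 8 mm above it and 16 mm above the tray's board. x across the wing, y along the span towards the root.
- wing_pad_tip: The second cork pad on the same wing, 56 x 60 mm, 8 mm thick, on its narrow tip half, 130 mm from the root pad. Origin and axes as for the root pad: the flat top lies 8 mm above the origin and 16 mm above the tray's board.
- tailplane: Blue plastic tailplane, a flat symmetrical blade of 110 mm span (its x axis) and 50 mm chord (y), loose, flat on the tray, with a cork pad 44 x 44 mm in its middle. Origin: underside, right below the middle of the pad; the pad's flat top lies 12 mm above the origin.
- fin: Blue plastic tail fin, a single swept-back blade 84 x 70 mm, loose, flat on the tray, with a cork pad 34 x 34 mm on it. Origin: underside, right below the middle of the pad; the pad's flat top lies 12 mm above the origin.
- glue_bottle: Small glass glue bottle with a black cap, 34 mm in diameter and 62 mm high, standing on the tray; leave it alone. Origin: centre of its underside. (The tray is bamboo, 380 x 700 mm, its board 18 mm above the table, with a rim standing 12 mm above the board all round. In front of and behind every weight, along the world x axis, at least 25 mm of board is free for a finger.)
- dish: White ceramic dish 80 mm in diameter and 20 mm high with a few small blue parts in it, standing on the tray; leave it alone. Origin: centre of its underside.

How it is judged:
At the end, for the whole second after the job is handed in: A large weight on each wing pad (either way round), the medium on the tailplane's, the small on the fin's: upright (0.12 rad), at rest, within 10 mm of the pad's middle. Glued parts within 12 mm, bottle and dish within 20 mm of their starts, bottle upright ((((horizontal distance between weight_large_a and wing_pad_root below 0.01 m and z of weight_large_a in the frame of wing_pad_root between 0.005 and 0.012 m) and (horizontal distance between weight_large_b and wing_pad_tip below 0.01 m and z of weight_large_b in the frame of wing_pad_tip between 0.005 and 0.012 m)) or ((horizontal distance between weight_large_a and wing_pad_tip below 0.01 m and z of weight_large_a in the frame of wing_pad_tip between 0.005 and 0.012 m) and (horizontal distance between weight_large_b and wing_pad_root below 0.01 m and z of weight_large_b in the frame of wing_pad_root between 0.005 and 0.012 m))) and horizontal distance between weight_medium and tailplane below 0.01 m and z of weight_medium in the frame of tailplane between 0.009 and 0.016 m and horizontal distance between weight_small and fin below 0.01 m and z of weight_small in the frame of fin between 0.009 and 0.016 m and angle between each of weight_large_a, weight_large_b, weight_medium, weight_small's own z axis and vertical below 0.12 rad and linear speed of each of weight_large_a, weight_large_b, weight_medium, weight_small below 0.02 m/s and distance of each of wing_pad_root, wing_pad_tip, tailplane, fin from where it was at the start of the episode below 0.012 m and distance of each of glue_bottle, dish from where it was at the start of the episode below 0.02 m and angle between glue_bottle's own z axis and vertical below 0.2 rad); the robot touches nothing.
It fails at once if a glued part (wing, tailplane or fin) is shifted by more than 12 mm (distance of any of wing_pad_root, wing_pad_tip, tailplane, fin from where it was at the start of the episode above 0.012 m).
It fails at once if the glue bottle or the dish is shifted by more than 20 mm, or the bottle tips (distance of any of glue_bottle, dish from where it was at the start of the episode above 0.02 m or angle between glue_bottle's own z axis and vertical above 0.35 rad).
It fails at once if a weight is dropped: it falls free, touching nothing, faster than 0.4 m/s (a fall of about 8 mm) ((contact force between weight_large_a and anything else below 0.02 N and linear speed of weight_large_a above 0.4 m/s) or (contact force between weight_large_b and anything else below 0.02 N and linear speed of weight_large_b above 0.4 m/s) or (contact force between weight_medium and anything else below 0.02 N and linear speed of weight_medium above 0.4 m/s) or (contact force between weight_small and anything else below 0.02 N and linear speed of weight_small above 0.4 m/s)).
It also fails if it takes over 93 s, if anything falls off the work surface, if the arm or the gripper's body presses on something with over 40 N, if the wrist force passes 120 N, or if a joint passes its speed limit or range.

## Working session

There is one attempt and no reset: what is moved stays moved. The work goes in short steps, Python scripts to look and compute and a shell command to move; the robot and the scene stay as the last step left them, time stands still between calls to the robot, and variables do not carry over. Pictures are saved under pics/ and viewed, at most 14 in all, crops included, and the job is handed in when it is done.

```bash
mkdir -p pics; python3 - <<'E'
from workcell import *
import cv2,pickle
for n in("top","side"):
    c=camera(n); cv2.imwrite(f"pics/{n}0.png",c["pixels"][:,:,::-1]); pickle.dump(c,open(n+"0.pkl","wb"))
    print({k:v for k,v in c.items() if k!="pixels"})
print(state())
E
```

```text
{'fov_y': 55.98798167782235, 'cx': 315.697014700782, 'cy': 197.90975164337868, 'D': array([-0.03901599,  0.        ,  0.        ,  0.        ,  0.        ]), 'rvec': array([ 2.04703027, -2.15505929,  0.24953198]), 'tvec': array([0.01663604, 0.54924068, 0.65848767])}
{'fov_y': 44.06731075791277, 'cx': 316.5569607400241, 'cy': 201.1455198441384, 'D': array([-0.01604038,  0.        ,  0.        ,  0.        ,  0.        ]), 'rvec': array([ 0.56857389, -2.64447736,  1.22209498]), 'tvec': array([0.5064909 , 0.18827236, 0.85383965])}
{'clock': 0.1, 'qpos': array([-1.37067511,  0.70698884, -0.02760099,  1.48490681,  0.02201714,
        0.95089973, -0.07550274]), 'joint_velocities': array([-2.58528589e-03,  4.34744026e-05,  1.44646543e-03, -2.36313809e-03,
       -8.92333609e-04,  1.72087401e-05,  1.12547406e-03]), 'joint_torque': array([ 2.54817191e-03, -8.84265661e+01,  1.23717718e+00, -2.36443627e+01,
        1.71353621e-02,  5.15891821e-03,  1.82281480e-05]), 'ee_pos': array([0.13768439, 0.55821436, 0.40431481]), 'ee_rot': array([ 1.20619432e-01,  9.92698721e-01, -4.48959602e-04, -2.95320889e-05]), 'contact_force': array([-0.12792079,  0.38579911,  0.21853645]), 'torque': array([-0.02144578, -0.01239789, -0.0599414 ]), 'grasp_force': 0.0, 'opening': 0.08554092669336223}
```

View pics/top0.png

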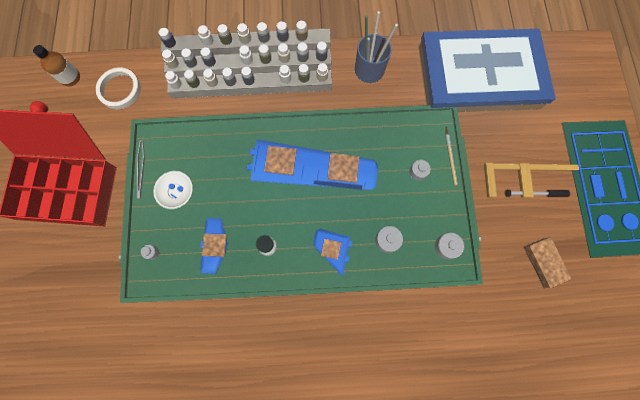

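View pics/side0.png

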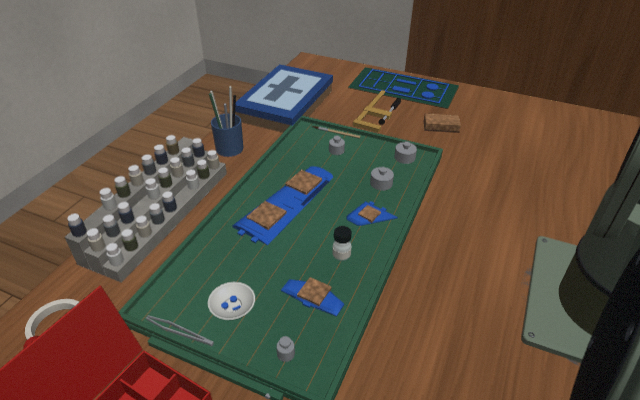

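```bash
cat > h.py <<'E'
import numpy as np,cv2,pickle
from scipy.optimize import minimize
S=4
def K(c):
    f=200/np.tan(np.radians(c["fov_y"])/2); return np.array([[f,0,c["cx"]],[0,f,c["cy"]],[0,0,1]])
def proj(c,P): return cv2.projectPoints(np.array(P,float).reshape(-1,1,3),c["rvec"],c["tvec"],K(c),c["D"])[0].reshape(-1,2)
def unproj(c,uv,z):
    n=cv2.undistortPoints(np.array(uv,float).reshape(-1,1,2),K(c),c["D"]).reshape(-1,2)
    R=cv2.Rodrigues(c["rvec"])[0]; o=-R.T@c["tvec"]; d=np.c_[n,np.ones(len(n))]@R
    return o+d*((z-o[2])/d[:,2])[:,None]
def cyl(r,h,z0):
    a=np.linspace(0,2*np.pi,40)
    ring=lambda r,z:np.c_[r*np.cos(a),r*np.sin(a),0*a+z]
    return [np.r_[ring(r,z0),ring(r,z0+h)],np.r_[ring(.009,z0+h),ring(.006,z0+h+.012),ring(.009,z0+h+.007)]]
def box(w,l,z0,h): return [np.array([[x,y,z] for x in(-w/2,w/2) for y in(-l/2,l/2) for z in(z0,z0+h)])]
def mask(c,kind):
    p=cv2.resize(c["pixels"],None,fx=S,fy=S,interpolation=cv2.INTER_CUBIC).astype(int)
    r,g,b=p[...,0],p[...,1],p[...,2]
    if kind=="w": return (abs(r-g)<22)&(abs(r-b)<28)&(r>60)
    return (r>g+15)&(g>b-5)
def fit(cams,kind,parts,x0,yaw=False,half=26):
    Ms=[(c,mask(c,kind)) for c in cams]
    def cost(v):
        t=0;cs,sn=(np.cos(v[2]),np.sin(v[2])) if yaw else (1,0)
        for c,m in Ms:
            img=np.zeros(m.shape,np.uint8)
            for P in parts:
                Q=P@np.array([[cs,sn,0],[-sn,cs,0],[0,0,1]])+[v[0],v[1],0]
                q=(proj(c,Q)+.5)*S-.5
                cv2.fillConvexPoly(img,cv2.convexHull(np.round(q*8).astype(np.int32)),1,shift=3)
            u,w=(proj(c,[[x0[0],x0[1],.03]])[0]*S).astype(int); k=half*S
            sl=(slice(max(w-k,0),w+k),slice(max(u-k,0),u+k))
            t+=1-(img[sl].astype(bool)&m[sl]).sum()/max((img[sl].astype(bool)|m[sl]).sum(),1)
        return t/len(Ms)
    n=3 if yaw else 2
    best=None
    for y0 in ([-.6,-.3,0,.3,.6] if yaw else [0]):
        v=np.r_[x0[:2],y0][:n]
        sim=np.array([v]+[v+np.eye(n)[i]*[.008,.008,.3][i] for i in range(n)])
        r=minimize(cost,v,method="Nelder-Mead",options=dict(initial_simplex=sim,xatol=1e-5,fatol=1e-5))
        if best is None or r.fun<best.fun: best=r
    return best.x,best.fun
B=.018
OBJ=dict(L1=("w",cyl(.025,.028,B),(390,239)),L2=("w",cyl(.025,.028,B),(451,246)),M=("w",cyl(.019,.026,B),(421,169)),Sm=("w",cyl(.014,.024,B),(149,252)),
 root=("p",box(.056,.060,B+.008,.008),(280,160)),tip=("p",box(.056,.060,B+.008,.008),(343,167)),
 tail=("p",box(.044,.044,B+.006,.006),(214,245)),fin=("p",box(.034,.034,B+.006,.006),(331,249)))
E
python3 - <<'E'
from h import *
t,s=[pickle.load(open(n+"0.pkl","rb")) for n in("top","side")]
for n,(k,P,uv) in OBJ.items():
    x0=unproj(t,[uv],.035)[0]
    out=[fit(c,k,P,x0,k=="p") for c in([t],[s],[t,s])]
    print(n,[(np.round(a,4).tolist(),round(b,2)) for a,b in out])
print("tray corners",np.round(unproj(t,[(132,121),(457,109),(481,283),(122,300)],.03),3).tolist())
print("bottle,dish",np.round(unproj(t,[(266,243),(173,189)],.05),3).tolist(), unproj(t,[(173,189)],.03))
E
```

```text
L1 [([0.4663, -0.1499], np.float64(0.16)), ([0.4669, -0.1511], np.float64(0.37)), ([0.4667, -0.1506], np.float64(0.26))]
L2 [([0.4475, -0.267], np.float64(0.1)), ([0.4482, -0.2686], np.float64(0.38)), ([0.4477, -0.268], np.float64(0.24))]
M [([0.6055, -0.2274], np.float64(0.31)), ([0.6061, -0.229], np.float64(0.44)), ([0.6059, -0.2278], np.float64(0.38))]
Sm [([0.4657, 0.3186], np.float64(0.3)), ([0.4659, 0.3159], np.float64(0.23)), ([0.4655, 0.3173], np.float64(0.28))]
root [([0.6415, 0.0569, -0.139], np.float64(0.09)), ([0.6422, 0.054, -0.1294], np.float64(0.15)), ([0.6418, 0.0557, -0.1658], np.float64(0.12))]
tip [([0.6188, -0.0712, -0.1825], np.float64(0.08)), ([0.62, -0.0736, -0.1367], np.float64(0.15)), ([0.62, -0.0718, -0.1713], np.float64(0.12))]
tail [([0.4739, 0.1937, 1.4679], np.float64(0.09)), ([0.4745, 0.1908, 1.5029], np.float64(0.13)), ([0.4743, 0.1927, -0.0988], np.float64(0.11))]
fin [([0.4543, -0.036, 1.3056], np.float64(0.11)), ([0.4549, -0.0371, -0.1543], np.float64(0.21)), ([0.4547, -0.036, 1.3384], np.float64(0.16))]
tray corners [[0.746, 0.372, 0.03], [0.737, -0.325, 0.03], [0.373, -0.322, 0.03], [0.376, 0.369, 0.03]]
bottle,dish [[0.469, 0.087, 0.05], [0.585, 0.269, 0.05]] [[0.59077635 0.27692967 0.03      ]]
```

```bash
python3 -m jog '[[[-18,-14,0],[0,0,0.67],60],[[-18,-14,0],[0,0,0.67],60],[[-18,-14,0],[0,0,0.67],60],[[-18,-14,0],[0,0,0.67],60],[[-36,-28,0],[0,0,1.329],60],[[-36,-28,0],[0,0,1.329],60],[[-36,-28,0],[0,0,1.329],60],[[-36,-28,0],[0,0,1.329],60],[[-36,-28,0],[0,0,1.329],60],[[-36,-28,0],[0,0,1.329],60],[[-36,-28,0],[0,0,1.329],60],[[-36,-28,0],[0,0,1.329],60],[[-36,-28,0],[0,0,1.329],60]]' 60
```

```text
clock: 1.4
ee_pos: [0.4195, 0.2013, 0.4046]
ee_rot: [0.706, 0.708, -0.0, -0.0]
contact_force: [-0.1, -0.2, -0.7]
opening: 0.0652
grasp_force: 0.0
```

```bash
python3 -m jog '[[[-35.1,4.7,3],[0,0,0],60],[[-35.1,4.7,6],[0,0,0],60],[[-35.1,4.7,9],[0,0,0],60],[[-35.1,4.7,9],[0,0,0],60],[[-35.1,4.7,9],[0,0,0],60],[[-35.1,4.7,9],[0,0,0],60],[[-35.1,4.7,9],[0,0,0],60],[[-35.1,4.7,12.5],[0,0,0],60],[[-35.1,4.7,12.5],[0,0,0],60],[[-35.1,4.7,12.5],[0,0,0],60],[[-35.1,4.7,12.5],[0,0,0],60]]'
python3 - <<'E'
from workcell import *
import cv2,pickle
for n in("top","side"):
    c=camera(n);pickle.dump(c,open(n+"1.pkl","wb"))
    x=c["pixels"][:,:,::-1]; y=x[150:350,260:560] if n=="top" else x[50:300,240:640]
    cv2.imwrite(f"pics/{n}1.png",cv2.resize(y,None,fx=2,fy=2,interpolation=cv2.INTER_CUBIC))
E
```

```text
clock: 2.5
ee_pos: [0.4676, -0.1494, 0.2809]
ee_rot: [0.706, 0.708, 0.0, 0.0]
contact_force: [-0.5, 0.7, -0.3]
opening: 0.0656
grasp_force: 0.0
```

View pics/side1.png

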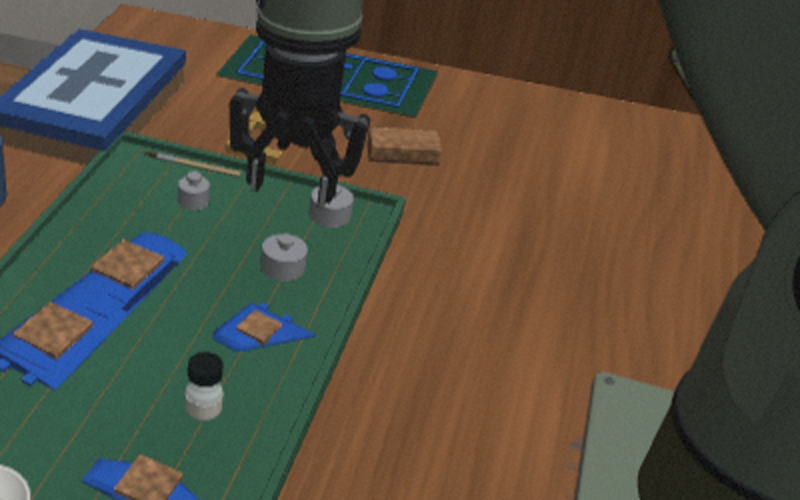

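The side view shows the open gripper at crop pixels (257,187) and (330,200), hovering over the nearer large weight at (284,257).

```bash
python3 -m jog '[[[0,0,2],[0,0,0],60],[[-0.05,-0.1,4],[0,0,0],60],[[-0.1,-0.1,6],[0,0,0],60],[[-0.1,-0.1,7.5],[0,0,0],60],[[-0.1,-0.1,8.5],[0,0,0],60],[[-0.1,-0.1,8.5],[0,0,0],60],[[-0.1,-0.1,8.5],[0,0,0],80],[[-0.1,-0.1,8.5],[0,0,0],100],[[-0.1,-0.1,8.5],[0,0,0],120],[[-0.1,-0.1,8.5],[0,0,0],140],[[-0.1,-0.1,8.5],[0,0,0],180],[[-0.1,-0.1,8.5],[0,0,0],255],[[-0.1,-0.1,8.5],[0,0,0],255],[[-0.1,-0.1,8.5],[0,0,0],255]]' 60
python3 - <<'E'
from workcell import *
import cv2
a=[camera(n)["pixels"][:,:,::-1] for n in("top","side")]
cv2.imwrite("pics/g2.png",cv2.resize(np.hstack([a[0][180:300,320:480],a[1][100:220,310:470]]) if 'np' in dir() else __import__('numpy').hstack([a[0][180:300,320:480],a[1][100:220,310:470]]),None,fx=2.5,fy=2.5,interpolation=2))
E
```

```text
clock: 4.0
ee_pos: [0.4664, -0.1518, 0.1959]
ee_rot: [0.707, 0.707, 0.0, 0.001]
contact_force: [-1.8, 2.5, 16.5]
opening: 0.0479
grasp_force: 59.8
```

View pics/g2.png

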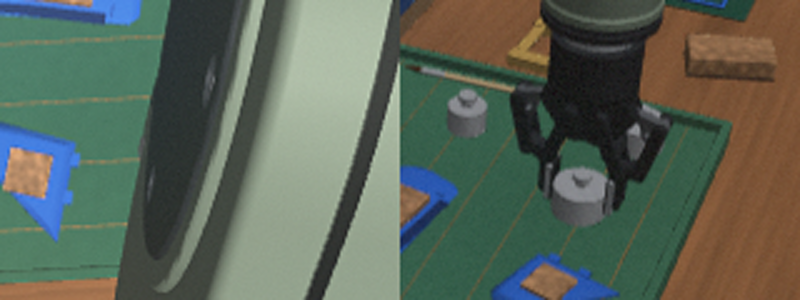

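The side view shows the large weight held between both fingers, upright, at right-crop pixel (580,195). The tips sit close to its underside, so I'll lift a little and look.

```bash
python3 -m jog '[[[0,0,-0.4],[0,0,0],255],[[0,0,-0.8],[0,0,0],255],[[0,0,-2],[0,0,0],255],[[0,0,-4],[0,0,0],255],[[0,0,-6],[0,0,0],255],[[0,0,-8],[0,0,0],255],[[0,0,-10],[0,0,0],255],[[0,0,-12],[0,0,0],255],[[0,0,-12],[0,0,0],255],[[0,0,-12],[0,0,0],255]]'
python3 - <<'E'
from workcell import *
import cv2
a=camera("side")["pixels"][:,:,::-1]
cv2.imwrite("pics/g3.png",cv2.resize(a[40:190,300:500],None,fx=4,fy=4,interpolation=2))
E
```

```text
clock: 5.1
ee_pos: [0.466, -0.1517, 0.315]
ee_rot: [0.707, 0.707, 0.0, 0.0]
contact_force: [-0.8, -0.5, -3.8]
opening: 0.0479
grasp_force: 63.2
```

View pics/g3.png

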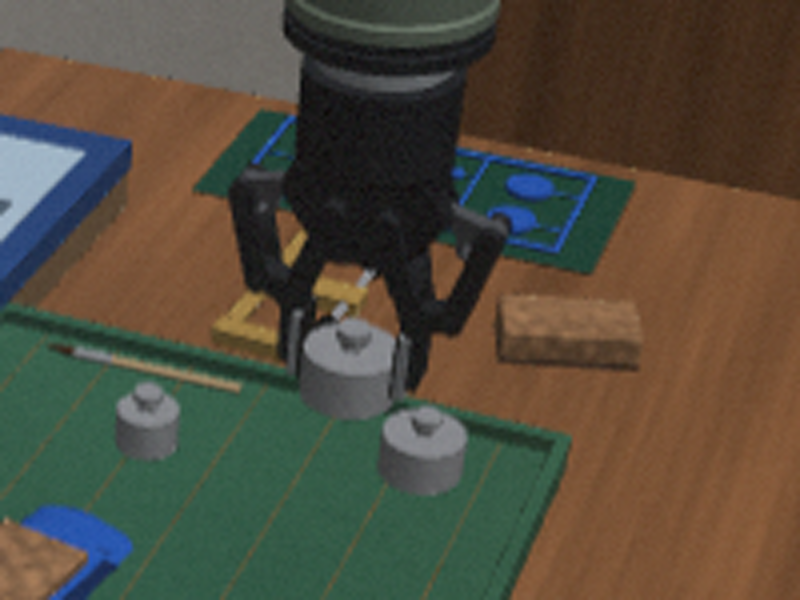

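The weight hangs upright in the grip at (350,365), and its underside is clearly below the fingertips. Now I'll measure its offset from the tool.

```bash
cat > hand.py <<'E'
from h import *; from workcell import *
import sys
r,h,zg=map(float,sys.argv[1:4])   # zg: TCP z at which the weight stood on the board
s=state(); p=s["ee_pos"]; z0=p[2]-zg+.018
c=camera("side")
x,f=fit([c],"w",cyl(r,h,z0),[p[0],p[1]],half=22)
print("tool",p.round(4),"weight-tool",(x-p[:2]).round(4),"iou loss",round(float(f),2),"bottom z",round(z0,3))
E
python3 hand.py .025 .028 .1959
```

```text
tool [ 0.466  -0.1517  0.3144] weight-tool [0. 0.] iou loss 1.0 bottom z 0.137
```

```bash
sed -i 's/\[\[x0\[0\],x0\[1\],.03\]\]/[[x0[0],x0[1],parts[0][:,2].mean()]]/' h.py; python3 hand.py .025 .028 .1959
```

```text
tool [ 0.466  -0.1517  0.3142] weight-tool [-0.0013 -0.0004] iou loss 0.36 bottom z 0.136
```

```bash
python3 -m jog '[[[1.5,1.3,0],[0,0,0],255],[[4,3.5,0],[0,0,0],255],[[7,6,0],[0,0,0],255],[[10,8.6,0],[0,0,0],255],[[13,11.2,0],[0,0,0],255],[[16,13.6,0],[0,0,0],255],[[18.5,15.8,0],[0,0,0],255],[[20,17,0],[0,0,0],255],[[20.7,17.6,0],[0,0,0],255],[[20.7,17.6,2],[0,0,0],255],[[20.7,17.6,4],[0,0,0],255],[[20.7,17.6,6],[0,0,0],255],[[20.7,17.6,7],[0,0,0],255],[[20.7,17.6,7.5],[0,0,0],255],[[20.7,17.6,7.5],[0,0,0],255],[[20.7,17.6,7.5],[0,0,0],255]]'
python3 hand.py .025 .028 .1959
```

```text
clock: 6.85
ee_pos: [0.6423, 0.055, 0.2404]
ee_rot: [0.707, 0.707, 0.0, 0.0]
contact_force: [0.5, 0.8, -3.9]
opening: 0.0482
grasp_force: 63.1
tool [0.6423 0.055  0.2404] weight-tool [-0.0002  0.0007] iou loss 0.19 bottom z 0.063
```

```bash
python3 -m jog '[[[0,0,1],[0,0,0],255],[[0,0,1.8],[0,0,0],255],[[0,0,2.2],[0,0,0],255],[[0,0,2.5],[0,0,0],255],[[0,0,2.6],[0,0,0],255],[[0,0,2.7],[0,0,0],255],[[0,0,2.75],[0,0,0],255],[[0,0,2.75],[0,0,0],255]]'
```

```text
clock: 7.7
ee_pos: [0.6422, 0.0552, 0.2123]
ee_rot: [0.707, 0.707, 0.0, 0.0]
contact_force: [-0.9, -0.0, -3.7]
opening: 0.0478
grasp_force: 63.2
```

```bash
python3 -m jog '[[[0,0,0.05],[0,0,0],255],[[0,0,0.1],[0,0,0],255],[[0,0,0.1],[0,0,0],255]]'; python3 -m jog '[[[0,0,0.05],[0,0,0],255],[[0,0,0.1],[0,0,0],255],[[0,0,0.1],[0,0,0],255]]'
```

```text
clock: 8.0
ee_pos: [0.6422, 0.0552, 0.2121]
ee_rot: [0.707, 0.707, 0.0, 0.0]
contact_force: [-5.3, 0.4, 10.1]
opening: 0.0478
grasp_force: 64.6
clock: 8.3
ee_pos: [0.6422, 0.0552, 0.212]
ee_rot: [0.707, 0.707, 0.0, 0.0]
contact_force: [-11.9, 0.4, 24.9]
opening: 0.0476
grasp_force: 66.4
```

```bash
python3 -m jog '[[[0,0,-0.1],[0,0,0],255],[[0,0,-0.1],[0,0,0],110],[[0,0,-0.1],[0,0,0],100],[[0,0,-0.1],[0,0,0],80],[[0,0,-0.1],[0,0,0],60],[[0,0,-0.1],[0,0,0],60],[[0,0,-0.1],[0,0,0],60],[[0,0,-1],[0,0,0],60],[[0,0,-2.5],[0,0,0],60],[[0,0,-5],[0,0,0],60],[[0,0,-8],[0,0,0],60],[[0,0,-8],[0,0,0],60]]'
python3 - <<'E'
from h import *; from workcell import *
c=camera("side"); pickle.dump(c,open("side4.pkl","wb"))
print(fit([c],"w",cyl(.025,.028,.034),[.642,.0555]), fit([c],"p",OBJ["tip"][1],[.62,-.0736],True))
cv2.imwrite("pics/s4.png",cv2.resize(c["pixels"][130:280,200:400,::-1],None,fx=3,fy=3,interpolation=2))
E
```

```text
clock: 9.5
ee_pos: [0.6429, 0.055, 0.2952]
ee_rot: [0.707, 0.707, 0.002, 0.002]
contact_force: [0.2, -0.1, -0.3]
opening: 0.0654
grasp_force: 0.0
(array([0.64245703, 0.05573275]), np.float64(0.19112505602868668)) (array([ 0.61941551, -0.07435584, -0.1450076 ]), np.float64(0.15121840127533592))
```

View pics/s4.png

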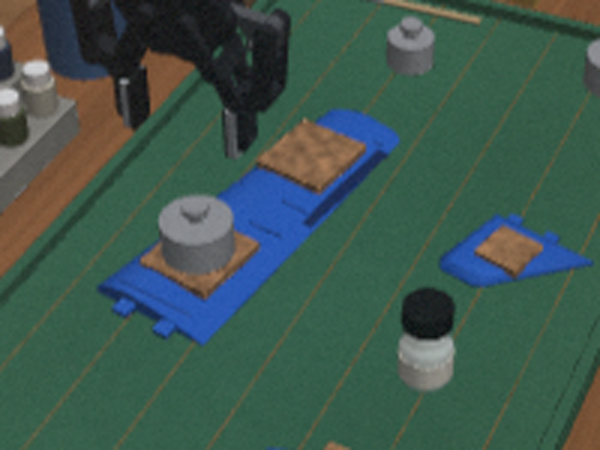

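The first weight stands upright near the middle of the root pad, at (197,235), and the wing has not moved.

```bash
python3 -m jog '[[[-32.3,-19.5,0],[0,0,0],60],[[-32.3,-19.5,0],[0,0,0],60],[[-32.3,-19.5,0],[0,0,0],60],[[-32.3,-19.5,0],[0,0,0],60],[[-32.3,-19.5,0],[0,0,0],60],[[-32.3,-19.5,0],[0,0,0],60],[[-32.3,-19.5,0],[0,0,0],60],[[-32.3,-19.5,0],[0,0,0],60],[[-32.3,-19.5,0],[0,0,0],60],[[-32.3,-19.5,0],[0,0,0],60],[[-32.3,-19.5,0],[0,0,0],60]]'
```

```text
clock: 10.65
ee_pos: [0.4478, -0.2668, 0.2903]
ee_rot: [0.707, 0.708, 0.0, -0.0]
contact_force: [-0.2, 0.0, 0.9]
opening: 0.0652
grasp_force: 0.0
```

```bash
python3 -m jog '[[[-0.1,0,2],[0,0,0],60],[[-0.1,0,4],[0,0,0],60],[[-0.1,0,6],[0,0,0],60],[[-0.1,0,8],[0,0,0],60],[[-0.1,0,9.3],[0,0,0],60],[[-0.1,0,9.3],[0,0,0],60],[[-0.1,0,9.3],[0,0,0],80],[[-0.1,0,9.3],[0,0,0],100],[[-0.1,0,9.3],[0,0,0],120],[[-0.1,0,9.3],[0,0,0],140],[[-0.1,0,9.3],[0,0,0],180],[[-0.1,0,9.3],[0,0,0],255],[[-0.1,0,9.3],[0,0,0],255],[[-0.1,0,9.3],[0,0,0],255]]' 60
python3 -m jog '[[[0,0,-0.4],[0,0,0],255],[[0,0,-0.8],[0,0,0],255],[[0,0,-2],[0,0,0],255],[[0,0,-4],[0,0,0],255],[[0,0,-6],[0,0,0],255],[[0,0,-8],[0,0,0],255],[[0,0,-10],[0,0,0],255],[[0,0,-12],[0,0,0],255],[[0,0,-12],[0,0,0],255],[[0,0,-12],[0,0,0],255]]'
python3 hand.py .025 .028 .197
```

```text
clock: 12.05
ee_pos: [0.4475, -0.2688, 0.1986]
ee_rot: [0.707, 0.707, 0.0, 0.001]
contact_force: [-0.9, 2.8, 14.6]
opening: 0.0478
grasp_force: 59.7
clock: 13.05
ee_pos: [0.447, -0.2687, 0.3172]
ee_rot: [0.707, 0.707, 0.0, 0.0]
contact_force: [0.3, -0.8, -5.1]
opening: 0.048
grasp_force: 63.2
tool [ 0.447  -0.2687  0.3172] weight-tool [-0.0012  0.0024] iou loss 0.19 bottom z 0.138
```

```bash
python3 -m jog '[[[1.5,1.3,0],[0,0,0],255],[[4,3.5,0],[0,0,0],255],[[7,6,0],[0,0,0],255],[[10,8.8,0],[0,0,0],255],[[13,11.4,0],[0,0,0],255],[[16,14,0],[0,0,0],255],[[18.3,16.3,0],[0,0,0],255],[[19.4,17.3,0],[0,0,0],255],[[19.4,17.3,2],[0,0,0],255],[[19.4,17.3,4],[0,0,0],255],[[19.4,17.3,6],[0,0,0],255],[[19.4,17.3,7],[0,0,0],255],[[19.4,17.3,7.5],[0,0,0],255],[[19.4,17.3,7.5],[0,0,0],255],[[19.4,17.3,7.5],[0,0,0],255]]'
python3 hand.py .025 .028 .1986
```

```text
clock: 14.6
ee_pos: [0.6203, -0.0749, 0.2428]
ee_rot: [0.707, 0.707, 0.0, 0.0]
contact_force: [0.9, -0.7, -5.1]
opening: 0.0477
grasp_force: 63.2
tool [ 0.6203 -0.0749  0.2428] weight-tool [0.0001 0.0001] iou loss 0.19 bottom z 0.062
```

```bash
python3 -m jog '[[[0.1,0,1],[0,0,0],255],[[0.1,0,1.8],[0,0,0],255],[[0.1,0,2.2],[0,0,0],255],[[0.1,0,2.5],[0,0,0],255],[[0.1,0,2.6],[0,0,0],255],[[0.1,0,2.7],[0,0,0],255],[[0.1,0,2.75],[0,0,0],255],[[0.1,0,2.75],[0,0,0],255]]';python3 -m jog '[[[0,0,0.05],[0,0,0],255],[[0,0,0.1],[0,0,0],255],[[0,0,0.1],[0,0,0],255]]'
```

```text
clock: 15.45
ee_pos: [0.6202, -0.0738, 0.2149]
ee_rot: [0.707, 0.707, 0.0, 0.0]
contact_force: [0.4, -1.0, -5.0]
opening: 0.0478
grasp_force: 63.3
clock: 15.75
ee_pos: [0.6202, -0.0738, 0.2147]
ee_rot: [0.707, 0.707, 0.0, 0.0]
contact_force: [-6.1, 2.2, 11.9]
opening: 0.048
grasp_force: 65.0
```

```bash
python3 -m jog '[[[0,0,0],[0,0,0],110],[[0,0,0],[0,0,0],100],[[0,0,0],[0,0,0],80],[[0,0,0],[0,0,0],60],[[0,0,0],[0,0,0],60],[[0,0,0],[0,0,0],60],[[0,0,-1],[0,0,0],60],[[0,0,-2.5],[0,0,0],60],[[0,0,-5],[0,0,0],60],[[0,0,-8],[0,0,0],60],[[-5,-0.5,-8],[0,0,0],93],[[-10,-1,-8],[0,0,0],93],[[-15.4,-1.4,-8],[0,0,0],93],[[-15.4,-1.4,-8],[0,0,0],93],[[-15.4,-1.4,-8],[0,0,0],93],[[-15.4,-1.4,-8],[0,0,0],93]]'
python3 - <<'E'
from h import *; from workcell import *
c=camera("side")
for n,z in(("L",(.62,-.0736)),("L",(.642,.0555))): print(fit([c],"w",cyl(.025,.028,.034),z))
cv2.imwrite("pics/s5.png",cv2.resize(c["pixels"][80:280,200:450,::-1],None,fx=3,fy=3,interpolation=2))
E
```

```text
clock: 17.35
ee_pos: [0.6065, -0.2267, 0.2945]
ee_rot: [0.707, 0.707, 0.0, 0.0]
contact_force: [-0.0, 0.3, -0.2]
opening: 0.0544
grasp_force: 0.0
(array([ 0.62095823, -0.07332938]), np.float64(0.22898050365556455))
(array([0.64245703, 0.05573275]), np.float64(0.18523526230394805))
```

View pics/s5.png

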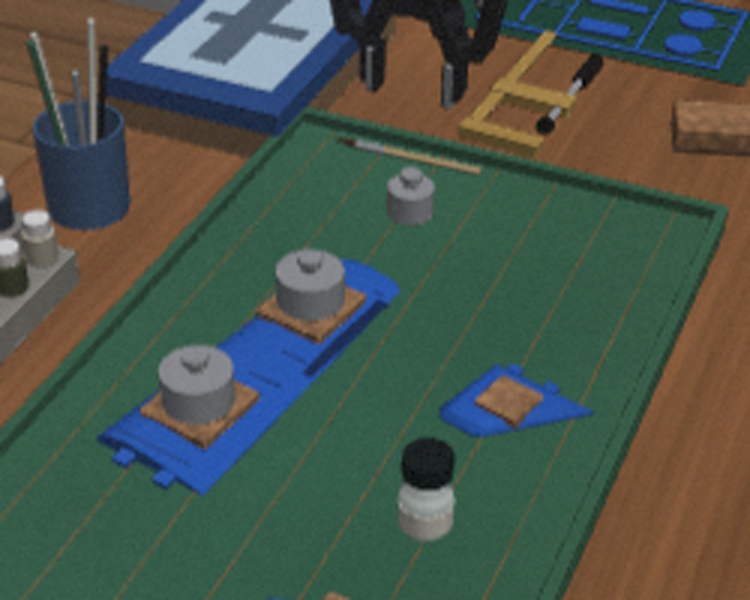

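Both large weights stand upright and centred on the wing pads, at (197,385) and (310,285).

```bash
python3 -m jog '[[[-0.1,0,2],[0,0,0],93],[[-0.1,0,4],[0,0,0],93],[[-0.1,0,6],[0,0,0],93],[[-0.1,0,8],[0,0,0],93],[[-0.1,0,9.4],[0,0,0],93],[[-0.1,0,9.4],[0,0,0],93],[[-0.1,0,9.4],[0,0,0],110],[[-0.1,0,9.4],[0,0,0],130],[[-0.1,0,9.4],[0,0,0],150],[[-0.1,0,9.4],[0,0,0],170],[[-0.1,0,9.4],[0,0,0],200],[[-0.1,0,9.4],[0,0,0],255],[[-0.1,0,9.4],[0,0,0],255],[[-0.1,0,9.4],[0,0,0],255]]' 50
python3 -m jog '[[[0,0,-0.4],[0,0,0],255],[[0,0,-0.8],[0,0,0],255],[[0,0,-2],[0,0,0],255],[[0,0,-4],[0,0,0],255],[[0,0,-6],[0,0,0],255],[[0,0,-8],[0,0,0],255],[[0,0,-10],[0,0,0],255],[[0,0,-12],[0,0,0],255],[[0,0,-12],[0,0,0],255],[[0,0,-12],[0,0,0],255]]'
python3 hand.py .019 .026 .200
```

```text
clock: 18.8
ee_pos: [0.6064, -0.2288, 0.2011]
ee_rot: [0.707, 0.707, 0.0, 0.001]
contact_force: [-2.9, 1.2, 9.9]
opening: 0.0357
grasp_force: 48.9
clock: 19.8
ee_pos: [0.606, -0.2287, 0.32]
ee_rot: [0.707, 0.707, 0.0, 0.0]
contact_force: [-0.5, -0.4, -1.6]
opening: 0.0356
grasp_force: 50.5
tool [ 0.606  -0.2287  0.32  ] weight-tool [-0.001   0.0014] iou loss 0.24 bottom z 0.138
```

```bash
python3 -m jog '[[[1.5,-0.5,0],[0,0,0],255],[[4,-1.2,0],[0,0,0],255],[[7.5,-2.3,0],[0,0,0],255],[[11,-3.5,0],[0,0,0],255],[[14.5,-4.6,0],[0,0,0],255],[[18,-5.7,0],[0,0,0],255],[[21.5,-6.8,0],[0,0,0],255],[[25,-7.9,0],[0,0,0],255],[[28.5,-9,0],[0,0,0],255],[[32,-10,0],[0,0,0],255],[[35.5,-11,0],[0,0,0],255],[[39,-12.2,0],[0,0,0],255],[[41,-12.9,0],[0,0,0],255],[[42,-13.2,0],[0,0,0],255],[[42,-13.2,2],[0,0,0],255],[[42,-13.2,4],[0,0,0],255],[[42,-13.2,6],[0,0,0],255],[[42,-13.2,7.5],[0,0,0],255],[[42,-13.2,8],[0,0,0],255],[[42,-13.2,8],[0,0,0],255]]'
python3 hand.py .019 .026 .2011
```

```text
clock: 21.85
ee_pos: [0.4742, 0.1907, 0.2392]
ee_rot: [0.707, 0.707, -0.001, -0.0]
contact_force: [-0.5, 0.7, -2.1]
opening: 0.0357
grasp_force: 50.5
tool [0.4742 0.1907 0.2392] weight-tool [-0.0008 -0.0006] iou loss 0.21 bottom z 0.056
```

```bash
python3 -m jog '[[[0.1,0.1,1],[0,0,0],255],[[0.1,0.1,1.6],[0,0,0],255],[[0.1,0.1,2],[0,0,0],255],[[0.1,0.1,2.2],[0,0,0],255],[[0.1,0.1,2.35],[0,0,0],255],[[0.1,0.1,2.45],[0,0,0],255],[[0.1,0.1,2.5],[0,0,0],255],[[0.1,0.1,2.5],[0,0,0],255]]';python3 -m jog '[[[0,0,0.05],[0,0,0],255],[[0,0,0.1],[0,0,0],255],[[0,0,0.1],[0,0,0],255]]'
```

```text
clock: 22.7
ee_pos: [0.4752, 0.1922, 0.2148]
ee_rot: [0.707, 0.707, 0.0, 0.0]
contact_force: [1.0, 0.5, -1.6]
opening: 0.0354
grasp_force: 50.6
clock: 23.0
ee_pos: [0.4751, 0.1922, 0.2137]
ee_rot: [0.707, 0.707, -0.0, 0.0]
contact_force: [-0.0, 1.2, -2.6]
opening: 0.0361
grasp_force: 50.6
```

```bash
python3 -m jog '[[[0,0,0.05],[0,0,0],255],[[0,0,0.1],[0,0,0],255],[[0,0,0.1],[0,0,0],255]]'
```

```text
clock: 23.3
ee_pos: [0.4751, 0.1922, 0.2131]
ee_rot: [0.707, 0.707, 0.0, 0.0]
contact_force: [-3.0, 0.4, 7.7]
opening: 0.036
grasp_force: 51.6
```

```bash
python3 -m jog '[[[0,0,0],[0,0,0],145],[[0,0,0],[0,0,0],130],[[0,0,0],[0,0,0],110],[[0,0,0],[0,0,0],93],[[0,0,0],[0,0,0],93],[[0,0,0],[0,0,0],93],[[0,0,-1],[0,0,0],93],[[0,0,-2.5],[0,0,0],93],[[0,0,-5],[0,0,0],93],[[0,0,-8],[0,0,0],93],[[4,-0.3,-8],[0,0,0],123],[[8,-0.6,-8],[0,0,0],123],[[12.5,-1,-8],[0,0,0],123],[[12.5,-1,-8],[0,0,0],123],[[12.5,-1,-8],[0,0,0],123],[[12.5,-1,-8],[0,0,0],123]]'
python3 - <<'E'
from h import *; from workcell import *
c=camera("side"); t=camera("top")
print(fit([c],"w",cyl(.019,.026,.030),(.474,.192)))
cv2.imwrite("pics/s6.png",cv2.resize(c["pixels"][200:400,180:430,::-1],None,fx=3,fy=3,interpolation=2))
E
```

```text
clock: 24.9
ee_pos: [0.4654, 0.3164, 0.2931]
ee_rot: [0.707, 0.707, -0.0, 0.0]
contact_force: [0.8, -0.3, -0.6]
opening: 0.0444
grasp_force: 0.0
(array([0.47311761, 0.18052388]), np.float64(0.6418819575719387))
```

View pics/s6.png

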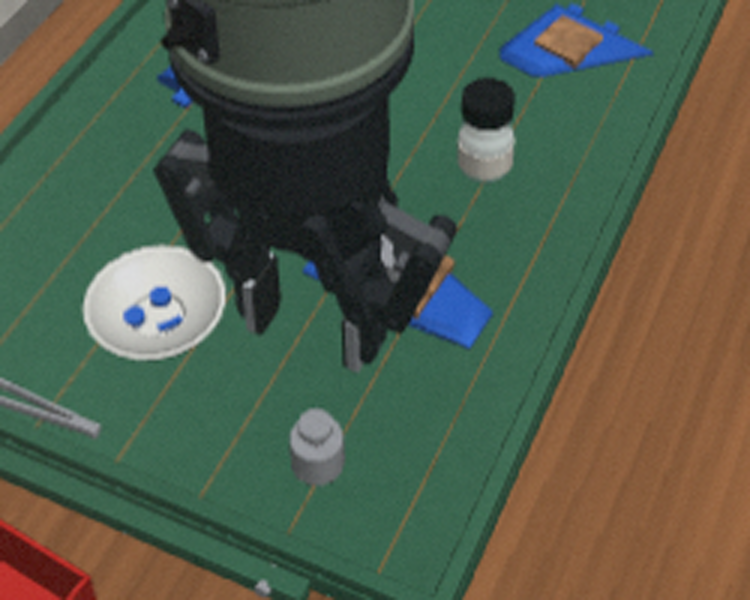

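The gripper hides the medium weight in this view. The small weight at (317,445) is below the fingers, and the dish is clear.

```bash
python3 -m jog '[[[0.1,0,2],[0,0,0],123],[[0.1,0,4],[0,0,0],123],[[0.1,0,6],[0,0,0],123],[[0.1,0,8],[0,0,0],123],[[0.1,0,9.1],[0,0,0],123],[[0.1,0,9.1],[0,0,0],123],[[0.1,0,9.1],[0,0,0],140],[[0.1,0,9.1],[0,0,0],160],[[0.1,0,9.1],[0,0,0],180],[[0.1,0,9.1],[0,0,0],200],[[0.1,0,9.1],[0,0,0],225],[[0.1,0,9.1],[0,0,0],255],[[0.1,0,9.1],[0,0,0],255],[[0.1,0,9.1],[0,0,0],255]]' 40
python3 -m jog '[[[0,0,-0.4],[0,0,0],255],[[0,0,-0.8],[0,0,0],255],[[0,0,-2],[0,0,0],255],[[0,0,-4],[0,0,0],255],[[0,0,-6],[0,0,0],255],[[0,0,-8],[0,0,0],255],[[0,0,-10],[0,0,0],255],[[0,0,-12],[0,0,0],255],[[0,0,-12],[0,0,0],255],[[0,0,-12],[0,0,0],255]]'
python3 hand.py .014 .024 .2005
```

```text
clock: 26.4
ee_pos: [0.4654, 0.3182, 0.2028]
ee_rot: [0.707, 0.707, 0.001, 0.0]
contact_force: [-1.4, -0.6, 9.2]
opening: 0.0262
grasp_force: 38.8
clock: 27.4
ee_pos: [0.465, 0.3182, 0.3222]
ee_rot: [0.707, 0.707, 0.0, 0.0]
contact_force: [-0.1, -0.5, -1.4]
opening: 0.026
grasp_force: 39.5
tool [0.465  0.3182 0.3222] weight-tool [-0.0007 -0.0004] iou loss 0.24 bottom z 0.14
```

```bash
python3 -m jog '[[[-1.5,0,0],[0,0,0],255],[[-4,-0.1,0],[0,0,0],255],[[-7.5,-0.2,0],[0,0,0],255],[[-11,-0.3,0],[0,0,0],255],[[-14.5,-0.4,0],[0,0,0],255],[[-18,-0.5,0],[0,0,0],255],[[-21.5,-0.6,0],[0,0,0],255],[[-25,-0.7,0],[0,0,0],255],[[-28.5,-0.8,0],[0,0,0],255],[[-32,-0.9,0],[0,0,0],255],[[-34.5,-1,0],[0,0,0],255],[[-35.4,-1,0],[0,0,0],255],[[-35.4,-1,2],[0,0,0],255],[[-35.4,-1,4],[0,0,0],255],[[-35.4,-1,6],[0,0,0],255],[[-35.4,-1,7.5],[0,0,0],255],[[-35.4,-1,8],[0,0,0],255],[[-35.4,-1,8],[0,0,0],255],[[-35.4,-1,8],[0,0,0],255]]'
python3 hand.py .014 .024 .2028
python3 - <<'E'
from h import *; from workcell import *
c=camera("side")
print(fit([c],"w",cyl(.019,.026,.030),(.474,.192)),fit([c],"p",OBJ["fin"][1],(.4547,-.036),True))
cv2.imwrite("pics/s7.png",cv2.resize(c["pixels"][150:350,250:450,::-1],None,fx=3,fy=3,interpolation=2))
E
```

```text
clock: 29.35
ee_pos: [0.4552, -0.0357, 0.2422]
ee_rot: [0.707, 0.707, 0.0, 0.0]
contact_force: [0.2, -0.8, -0.5]
opening: 0.0259
grasp_force: 39.5
tool [ 0.4552 -0.0357  0.2422] weight-tool [-0.0006 -0.0034] iou loss 0.33 bottom z 0.057
(array([0.47530042, 0.19262335]), np.float64(0.2167285518858706)) (array([ 0.45466856, -0.03865579, -0.23592584]), np.float64(0.1987561544441565))
```

View pics/s7.png

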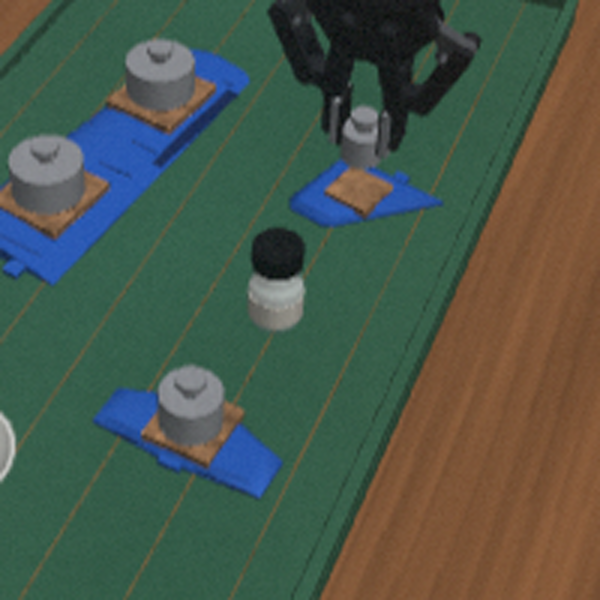

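The medium weight is upright and centred on the tailplane pad, at (190,400). The small weight hangs above the fin pad at (362,140).

```bash
python3 -m jog '[[[0,0,1],[0,0,0],255],[[0,0,1.6],[0,0,0],255],[[0,0,2],[0,0,0],255],[[0,0,2.2],[0,0,0],255],[[0,0,2.4],[0,0,0],255],[[0,0,2.5],[0,0,0],255],[[0,0,2.6],[0,0,0],255],[[0,0,2.65],[0,0,0],255],[[0,0,2.65],[0,0,0],255]]';python3 -m jog '[[[0,0,0.05],[0,0,0],255],[[0,0,0.1],[0,0,0],255],[[0,0,0.1],[0,0,0],255]]'
```

```text
clock: 30.35
ee_pos: [0.4551, -0.0358, 0.2152]
ee_rot: [0.707, 0.707, -0.0, 0.0]
contact_force: [-0.1, -0.5, -1.2]
opening: 0.0258
grasp_force: 39.5
clock: 30.65
ee_pos: [0.4551, -0.0358, 0.2147]
ee_rot: [0.707, 0.707, 0.0, 0.0]
contact_force: [-2.1, 0.3, 14.5]
opening: 0.0259
grasp_force: 41.0
```

Contact. I'll release, rise and move clear to the right.

```bash
python3 -m jog '[[[0,0,-0.05],[0,0,0],255],[[0,0,-0.05],[0,0,0],175],[[0,0,-0.05],[0,0,0],160],[[0,0,-0.05],[0,0,0],140],[[0,0,-0.05],[0,0,0],123],[[0,0,-0.05],[0,0,0],123],[[0,0,-1],[0,0,0],123],[[0,0,-2.5],[0,0,0],123],[[0,0,-5],[0,0,0],123],[[0,0,-9],[0,0,0],123],[[0,0,-13],[0,0,0],123],[[0,0,-16],[0,0,0],123],[[-5,0,-16],[0,0,0],123],[[-10,0,-16],[0,0,0],123],[[-15,0,-16],[0,0,0],123],[[-20,0,-16],[0,0,0],123],[[-25,0,-16],[0,0,0],123],[[-25,0,-16],[0,0,0],123]]'
python3 - <<'E'
from h import *; from workcell import *
c=camera("side");t=camera("top")
for r,h,z,x in((.025,.028,.034,(.642,.0555)),(.025,.028,.034,(.62,-.073)),(.019,.026,.03,(.474,.192)),(.014,.024,.03,(.4547,-.0365))):
    print([(a.round(4),round(b,2)) for a,b in (fit([q],"w",cyl(r,h,z),x) for q in(t,c))])
cv2.imwrite("pics/s8.png",cv2.resize(c["pixels"][120:350,200:440,::-1],None,fx=2.5,fy=2.5,interpolation=2))
cv2.imwrite("pics/t8.png",cv2.resize(t["pixels"][100:310,110:430,::-1],None,fx=2.5,fy=2.5,interpolation=2))
E
```

```text
clock: 32.45
ee_pos: [0.4531, -0.2917, 0.3748]
ee_rot: [0.71, 0.704, -0.001, 0.001]
contact_force: [1.1, 1.1, -0.4]
opening: 0.0444
grasp_force: 0.0
[(array([0.6424, 0.0572]), np.float64(0.17)), (array([0.6425, 0.0557]), np.float64(0.19))]
[(array([ 0.6211, -0.0723]), np.float64(0.14)), (array([ 0.621 , -0.0734]), np.float64(0.23))]
[(array([0.4752, 0.1952]), np.float64(0.24)), (array([0.475 , 0.1924]), np.float64(0.22))]
[(array([ 0.4554, -0.0356]), np.float64(0.38)), (array([ 0.4557, -0.0386]), np.float64(0.38))]
```

View pics/s8.png

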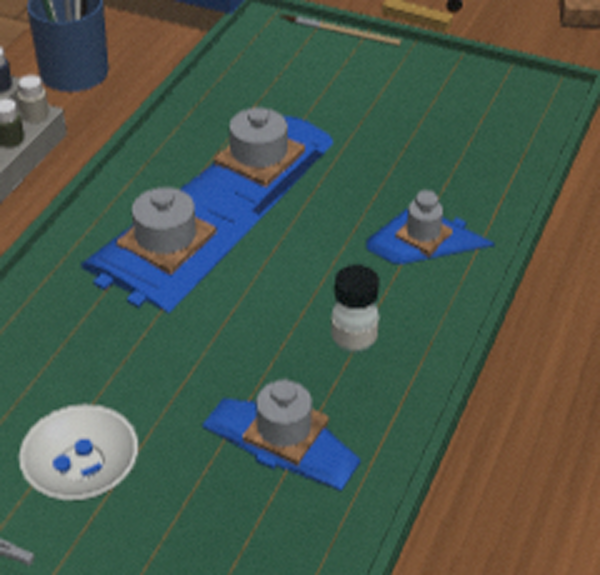

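View pics/t8.png

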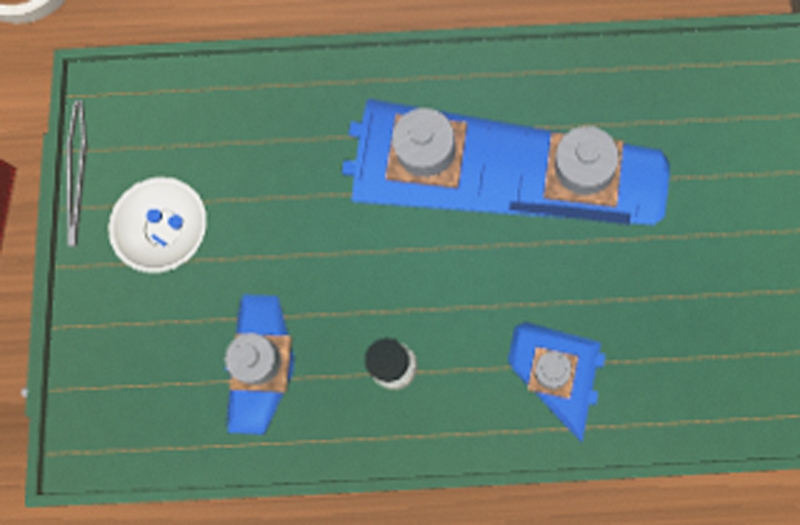

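Both views show all four weights upright on their pads, within about 2 mm of the middle in the same-camera comparison. The parts, bottle and dish are where they started.

```bash
python3 -m jog '[[[0,0,0],[0,0,0],123],[[0,0,0],[0,0,0],123],[[0,0,0],[0,0,0],123]]'; python3 -c "
from workcell import *
print(close_job())"
```

```text
clock: 32.85
ee_pos: [0.4554, -0.285, 0.3745]
ee_rot: [0.707, 0.708, 0.0, 0.0]
contact_force: [-0.2, 1.4, -0.3]
opening: 0.0443
grasp_force: 0.0
the job is handed in; nothing more can be done
None
```

I handed the job in at about 33 s: all four weights stand upright on their pads, about 2 mm or less from the middle by the cameras, and the parts, bottle and dish look unmoved (no verdict was returned).

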